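Prise open a tin of dragees and stand it in the display row

TASK

Put the full green tin out on sale: prise its snug gold lid up with the lid lever, then lift it off, and lay lid (right way up) and lever flat in the steel tray. Push apart the tins that have closed up on the green tin's empty place in the display row, and stand the open tin there at its green card, squarely in line between the blue and the yellow tin. Tip no tin, keep every tin of the row standing in the channel, and leave the chocolate carton and the sweet jar where they are.

Things in the scene. Friction and masses are not known exactly. Their poses are not given: they have to be found in the camera images.
- tin: The full tin: a green box with gold seams standing alone on the counter, 54 mm (its x) by 70 mm (its y, the long side) by 86 mm tall to its flat top, about 0.4 kg. Origin: centre of its underside, z up. A gold collar, 39 mm outside diameter and 4.2 mm high, rings the mouth; the lid's flange rests on it, leaving a slot 4.2 mm high all round between the flat top and the flange.
- tin_edge_a (a point): Middle of the tin's short top edge at +y (tin y = +35 mm, z = 86 mm), the fulcrum for levering: the lid's flange begins 10 mm in from it, the collar 15.5 mm in. Under the lid two sprung nibs, one towards each short edge, catch the plug's bead. Pulled straight up, the lid holds with about 4 N, about what the tin weighs; at the rim by this edge about 3 N springs it.
- tin_edge_b (a point): Middle of the tin's other short top edge (y = -35 mm, z = 86 mm); the same slot and nib there. A blade over the edge, its tip in the slot, kept in near the collar while its handle is swung down to about 30 degrees about the edge, springs that side of the lid up 3 to 6 mm; it then stays up, loose. The long edges are poor fulcrums (flange 2 mm in from them).
- lid: The gold press-in lid of the green tin: a round flange 50 mm in diameter and 5 mm thick, with a 31 mm wide beaded plug reaching 12 mm below the flange's underside; 30 g. Origin: centre of the flange's underside, z up. Seated, the origin is 90.2 mm above the tin's underside; laid right way up on a flat floor it stands on its plug, origin 12 mm above that floor.
- lever: The lid lever: brown wooden handle 95 mm long, 18 mm wide, 20 mm high; flat steel blade 14 mm wide, 2 mm thick, 80 mm long; 70 g. It lies flat in the steel tray, long way along the tray. Origin: underside of the handle's middle, where it balances within 10 mm; x points to the blade's tip (127.5 mm away), z up. The undersides of handle and blade are in one plane.
- lever_tip (a point): The middle of the lid lever's blade tip (1 mm above the blade's underside).
- tray: The shallow stainless-steel tray, fixed to the counter: 170 mm (its x) by 240 mm (its y) outside, rim 15 mm high, walls and floor 3 mm thick. Origin: centre of its underside, on the counter. The lever lies in the half nearer the robot (tray x about -40 mm); the other half is empty.
- row: The dark wooden display board for the row of tins, fixed to the counter: 78 mm deep (its x) by 520 mm long (its y, the direction of the row). Floor 8 mm above the counter; lips 6 mm high and 8 mm thick along both long sides leave a channel 62 mm wide, in which tins stand with their long sides along the row. Origin: centre of its underside.
- card: The green price card on the customer side (+x) of the display board: it marks the green tin's empty place. Fixed. Origin: on the board's floor (8 mm above the counter), on the channel's centre line, in the middle of that place; y along the row. The card is 44 mm wide, 29 mm above the board's floor, 35 to 52 mm to the +x side of the centre line. Other colours mark the other places, every 74 mm.
- tin_red: An open red tin standing in the display row, second to the right (-y) of the empty place; same box as the green tin (54 by 70 by 86 mm, long side along the row, plus a 4.2 mm collar), about 0.3 kg, slides along the channel when pushed. Origin: centre of its underside, on the board's floor.
- tin_blue: An open blue tin standing in the display row, first to the right (-y) of the empty place; same box as the green tin (54 by 70 by 86 mm, long side along the row, plus a 4.2 mm collar), about 0.3 kg, slides along the channel when pushed. Origin: centre of its underside, on the board's floor. The gap between it and the yellow tin has closed up to 40 to 48 mm.
- tin_yellow: An open yellow tin standing in the display row, first to the left (+y) of the empty place; same box as the green tin (54 by 70 by 86 mm, long side along the row, plus a 4.2 mm collar), about 0.3 kg, slides along the channel when pushed. Origin: centre of its underside, on the board's floor.
- tin_white: An open white tin standing in the display row, second to the left (+y) of the empty place; same box as the green tin (54 by 70 by 86 mm, long side along the row, plus a 4.2 mm collar), about 0.3 kg, slides along the channel when pushed. Origin: centre of its underside, on the board's floor.
- carton: Bystander: a small dark red chocolate box with a gold band, 75 by 36 by 22 mm, lying on the counter. Origin: centre of its underside.
- jar: Bystander: a clear jar of coloured sweets with a red cap, 72 mm in diameter, 102 mm tall. Origin: centre of its underside.
Things that resemble listed ones, but are neither listed nor needed, are in the scene too. What is shaped like the lid but turquoise or white is not meant.

How it is judged:
By the outcome, as a careful person would: the job done as asked, in the order asked, and still so for the second after the job is handed in, with the robot touching nothing.
It also fails if it takes over 72 s, if anything falls off the work surface, if the arm or the gripper's body presses on something with over 40 N, if the wrist force passes 120 N, or if a joint passes its speed limit or range.

ROBOT

A 7-joint arm with a two-finger parallel gripper is mounted at the origin on the work surface. World frame = base frame: x ahead of the robot, y to its left, z up, the work surface at z = 0. Lengths are in m, angles in rad, forces in N, time in s.
With the tool pointing down it reaches from about 0.4 to 0.85 m from the base axis. Payload 10.4 kg.
Tool frame: the origin (TCP) lies on the centre line of the jaws, within the pads' length; the fingertips stand 8 mm ahead of it and the grasp point (between the pads) lies 11 mm behind it (r.finger_overhang is the distance from the TCP to the fingertips, in m); z points along the fingers, y is the line along which they close (so a half turn about z gives the same grasp; the last joint's range is limited). The gripper opens to 87 mm and grips with 3 to 60 N. Pads are 19 mm wide; open, the fingers measure 117 mm over their backs; the gripper's body (75 mm by 190 mm) begins 51 mm behind the grasp point.
Start: joints at [1.282, 0.332, -0.065, 1.46, 0.022, 1.35, -0.088], TCP at [0.164, -0.603, 0.201] pointing down, gripper open.
Joint ranges: [-2.6, 2.6], [-0.5, 2.12], [-1.47, 1.34], [0.16, 2.42], [-1.27, 4.41], [0.06, 2.06], [-2.6, 2.6]. Speed limits (rad/s): [2.22, 2.22, 2.79, 2.79, 3.14, 3.14, 3.14].

INTERFACE

Orientations are given as a unit quaternion [x, y, z, w].
In Python, from bench import r, vision gives the robot as it stands.
- The arm moves only by the tool drive_tool, never from a script. Its argument "series" is a list of rows, each a list of 2 entries, a list of its own where there are three numbers: the shift along the world's x, y, z in cm, then the turn about the world's z in degrees. A call has exactly 10 rows; each row shifts and turns the commanded pose from where the row before left it; what a row does not reach is not made up. A row lasts 1/8 s, in which the tool goes at most 62.5 mm and 10.7 degrees, less where a joint would pass 70% of its speed; a pose out of reach is approached as far as the arm can. A call with a gripper value outside its range is refused whole. "hand" is the closure, from 0 (fully open) to 1 (shut), set as the call begins (left out, the last holds). The fingers move at their own pace and stop on an object; "newtons" is the grip in N (left out, the last holds). Time passes only in rows, so rows that do not move let the fingers close, or fill a call up. It gives the time, the measured TCP pose, the force, the opening and the grip force at its end, in the units of the state.
- r.read_state(): the state, without advancing time (a new reading comes with each control period).
- vision.camera(name): name is "scene" or "top"; returns a dict with "color" (420x560x3 uint8, red, green, blue), "intrinsics" (3x3 intrinsics, pixels), "R" (3x3) and "t" (3): a world point X has camera coordinates R X + t. Camera axes: x right, y down, z forward; pixel columns grow to the right and rows downward; lengths in m; the calibration is good to about 2 mm. A picture is of the moment at which its call begins. There is no depth.
- r.close_job(): hands the job in; it is judged then, once.
The state is a dict: "time": time; "joint_positions": joint angles; "joint_vel": joint speeds; "joint_torque": joint torques, N m; "ee_pos": TCP position; "eef_rot": TCP orientation; "ft_force": force on the tool from outside, world axes, zero at the start; "torque": the same for the moment, N m; "width": finger opening in m; "grip_force": force on a finger pad.
Only numpy, scipy, OpenCV 4.12 (cv2) and the standard library are available. Lean on these libraries where they do the work, as an engineer would, in place of code of your own. Each camera call takes 0.05 s, during which the arm holds its last target. There are 200 camera calls.

## Working session

There is one attempt and no reset: what is moved stays moved. The work goes in short steps, Python scripts to look and compute and a tool call to move; the robot and the scene stay as the last step left them, time stands still between calls to the robot, and variables do not carry over. Pictures are saved under pics/ and viewed, at most 10 in all, crops included, and the job is handed in when it is done.

Besides the shell and the picture viewer there is one more tool, called after "Request:" as name(argument=value, ...) on one line, values as JSON. drive_tool: Moves the arm, as the interface text tells. Its arguments: {"type":"object","properties":{"series":{"type":"array"},"hand":{"type":"number"},"newtons":{"type":"number"}},"required":["series"]}

```bash
ls; mkdir -p pics; python3 - <<'E'
from bench import r, vision
import cv2,numpy as np
s=r.read_state(); print({k:np.round(v,3).tolist() for k,v in s.items()})
for n in("scene","top"):
    c=vision.camera(n); cv2.imwrite(f"pics/{n}0.png",cv2.resize(c["color"][:,:,::-1],None,fx=1.42,fy=1.42,interpolation=cv2.INTER_CUBIC))
    print(n,c["intrinsics"].tolist(),np.round(c["R"],3).tolist(),np.round(c["t"],3).tolist())
E
```

```text
pics
{'time': 0.0, 'joint_positions': [1.282, 0.333, -0.065, 1.461, 0.022, 1.35, -0.089], 'joint_vel': [0.0, -0.001, 0.002, -0.001, -0.001, -0.001, -0.001], 'joint_torque': [0.001, -62.326, 0.025, -38.989, -0.061, 0.04, 0.0], 'ee_pos': [0.164, -0.603, 0.2], 'eef_rot': [0.991, 0.133, -0.0, -0.001], 'ft_force': [0.652, 0.944, 0.764], 'torque': [-0.039, 0.034, -0.012], 'grip_force': 0.0, 'width': 0.087}
scene [[417.79746543072594, 0.0, 284.0715364539923], [0.0, 417.79746543072594, 209.32923423106806], [0.0, 0.0, 1.0]] [[-0.174, 0.985, -0.018], [0.571, 0.085, -0.817], [-0.803, -0.152, -0.577]] [0.032, -0.227, 1.489]
top [[471.5296287518796, 0.0, 285.2294549264537], [0.0, 471.5296287518796, 216.76255004697433], [0.0, 0.0, 1.0]] [[0.023, -1.0, 0.018], [-0.992, -0.026, -0.127], [0.127, -0.015, -0.992]] [0.069, 0.533, 1.039]
```

View pics/scene0.png

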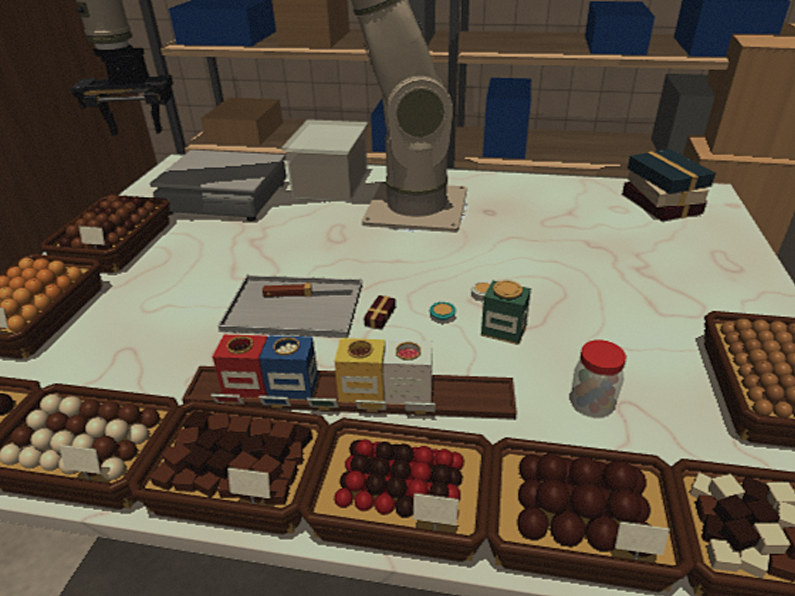

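View pics/top0.png

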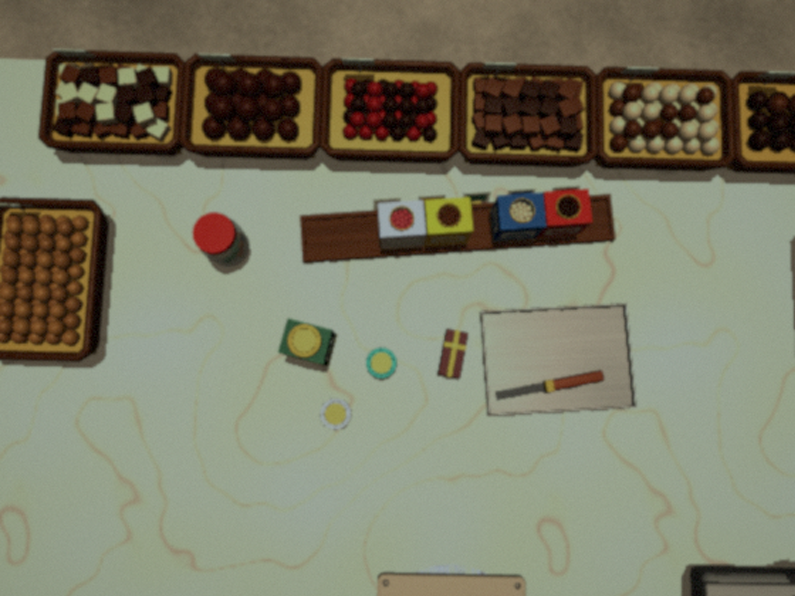

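The top view shows the tray at about (557,360) with the lever in it: handle near (575,382), blade tip near (497,396). There are three lid-like things:
- gold on the green tin at (304,341)
- turquoise at (381,363)
- white at (336,414)

Only the one on the green tin fits the description. The row tins, left to right, are white, yellow, gap, blue and red. Next I'll measure and take an enlarged crop to confirm.

```bash
cat > h.py <<'E'
from bench import r, vision
import cv2,numpy as np
def ray(c,px,z):
    px=np.atleast_2d(px).astype(float)
    d=np.linalg.inv(c["intrinsics"])@np.c_[px,np.ones(len(px))].T
    R,t=np.array(c["R"]),np.array(c["t"]); o=-R.T@t; d=R.T@d
    return (o[:,None]+d*((z-o[2])/d[2])).T[:,:2]
def proj(c,X):
    p=np.array(c["intrinsics"])@(np.array(c["R"])@np.array(X,float)+c["t"]); return p[:2]/p[2]
def hsv(c): return cv2.cvtColor(c["color"],cv2.COLOR_RGB2HSV)
def blob(m,box=None,k=0):
    m=m.astype(np.uint8)
    if box is not None:
        n=np.zeros_like(m); x0,y0,x1,y1=box; n[y0:y1,x0:x1]=m[y0:y1,x0:x1]; m=n
    if k: m=cv2.morphologyEx(m,cv2.MORPH_CLOSE,np.ones((k,k)))
    cs,_=cv2.findContours(m,cv2.RETR_EXTERNAL,cv2.CHAIN_APPROX_NONE)
    return max(cs,key=cv2.contourArea)[:,0,:]
def rect(pts):  # mm rect of world pts
    (cx,cy),(w,h),a=cv2.minAreaRect((np.array(pts)*1000).astype(np.float32))
    return np.round([cx,cy,w,h,a],1)
E
python3 - <<'E'
from h import *
c=vision.camera("top"); im=c["color"]
np.set_printoptions(suppress=True,precision=1)
a=im[205:310,180:460]; cv2.imwrite("pics/crop1.png",cv2.resize(a[:,:,::-1],None,fx=2.85,fy=2.85,interpolation=cv2.INTER_CUBIC))
for n,(u,v) in dict(tin=(203,230),lid=(214,240),lever=(405,269),blade=(360,275),tray=(400,240),yellow=(303,153),white=(270,160),blue=(352,150),red=(385,142),board=(230,168),card=(337,137)).items(): print(n,im[v,u],hsv(c)[v,u])
E
```

```text
tin [49 81 55] [ 66 101  81]
lid [154 150  79] [ 28 124 154]
lever [104  49  27] [  9 189 104]
blade [69 70 61] [33 33 70]
tray [149 145 127] [ 25  38 149]
yellow [154 161  49] [ 32 177 161]
white [155 167 170] [ 96  23 170]
blue [ 36  68 102] [105 165 102]
red [147  30  23] [  2 215 147]
board [74 38 21] [ 10 183  74]
card [53 58 45] [42 57 58]
```

View pics/crop1.png

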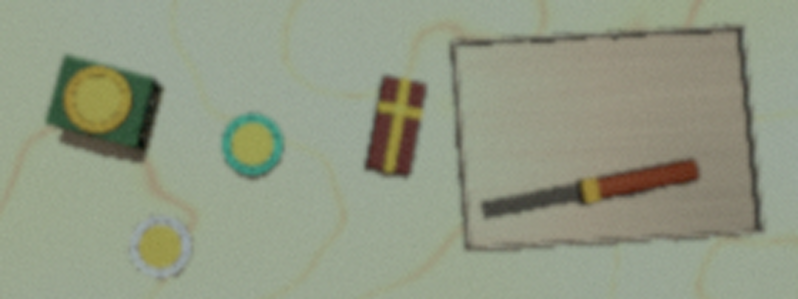

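The crop confirms it: gold lid on the green tin at crop (97,100), and turquoise at (252,145) and white-rimmed at (160,247) are decoys. The lever runs from its tip at (484,210) to its butt at (697,170). Now the measurements.

```bash
python3 - <<'E'
from h import *
np.set_printoptions(suppress=True,precision=1)
c=vision.camera("top"); H=hsv(c); h,s,v=[H[...,i].astype(int) for i in range(3)]
im=c["color"].astype(int)
# tin top
g=(h>50)&(h<90)&(s>70)&(v>60)&(v<120); l=(h>22)&(h<34)&(s>90)&(v>100)
b=(192,220,240,262)
print("tin top rect",rect(ray(c,blob(g|l,b,3),.086)))
p=blob(l,b); (cx,cy),rad=cv2.minEnclosingCircle(p.astype(np.float32)); print("lid",ray(c,[cx,cy],.0952)*1000,rad)
# turquoise
p=blob((h>75)&(h<95)&(s>90),(250,240,285,272)); (cx,cy),rad=cv2.minEnclosingCircle(p.astype(np.float32)); print("turq",ray(c,[cx,cy],.017)*1000)
# lever
box=(345,255,430,288)
hd=((s>110)|(v<100)); p=blob(hd,box,3); print("lever",rect(ray(c,p,.012)))
w=ray(c,p,.006)*1000; print(" ends y",w[w[:,1].argmax()],w[w[:,1].argmin()])
p=blob((h<16)&(s>120),box); print("red handle",rect(ray(c,p,.02)))
p=blob(v<95,box); print("blade",rect(ray(c,p,.004)))
for n,m,bx in (("yellow",(h>26)&(h<38)&(s>120),(298,136,336,178)),("white",(h>85)&(h<110)&(s<60)&(v>140),(262,136,302,178)),("blue",(h>98)&(h<115)&(s>120)&(v>80),(342,134,388,176)),("red",((h<8)|(h>172))&(s>150)&(v>110),(380,130,420,172))):
    p=blob(m,bx,3); print(n,rect(ray(c,p,.094)),p.min(0),p.max(0))
p=blob((h<20)&(s>100)&(v<130),(205,132,440,192),5); q=cv2.convexHull(p)[:,0]; print("board",rect(ray(c,q,.012)))
# bystanders
p=blob(v<110,(335,210,450,295)); 
E
```

```text
tin top rect [470.2 232.   68.5  51.6  75.5]
lid [[471.4 233.3]] 11.805931091308594
turq [[443.5 118.1]]
lever [ 413.1 -154.7   19.1  176.1   12.5]
 ends y [401.3 -68.6] [ 432.9 -242.4]
red handle [ 423.8 -198.9   15.1   79.    12.5]
blade [ 405.3 -109.5   16.5   82.1    8.8]
yellow [669.1  15.3  58.5  79.6   4.5] [299 138] [335 165]
white [662.4  91.4  51.6  68.4   5.5] [267 142] [299 166]
blue [680.2 -92.4  52.8  68.4   6.5] [351 136] [383 160]
red [ 688.4 -165.3   53.8   70.5    5.8] [383 133] [416 158]
board [678.3  -1.9  94.1 516.8   5.8]
```

```bash
python3 - <<'E'
from h import *
np.set_printoptions(suppress=True,precision=1)
c=vision.camera("top"); H=hsv(c); h,s,v=[H[...,i].astype(int) for i in range(3)]
def line(m,box,z):
    x0,y0,x1,y1=box; yy,xx=np.nonzero(m[y0:y1,x0:x1]); w=ray(c,np.c_[xx+x0,yy+y0],z)*1000
    vx,vy,px,py=cv2.fitLine(w.astype(np.float32),cv2.DIST_L2,0,.01,.01).ravel(); d=np.array([vx,vy])*np.sign(vy); q=(w-[px,py])@d
    return np.degrees(np.arctan2(d[1],d[0])),[px,py]+d*q.min(),[px,py]+d*q.max()
box=(345,255,430,288)
print("handle",*line((h<16)&(s>120),box,.022)); print("blade",*line(v<88,(345,262,390,288),.005))
p=blob((v>0)&((s<60)&(v>120)&(h<40)),(338,212,450,294),3)
d=im=c["color"]
# tray via outline dark walls
m=(v<115); cs=blob(cv2.morphologyEx(m.astype(np.uint8),cv2.MORPH_CLOSE,np.ones((5,5))),(335,208,455,298)); print("tray",rect(ray(c,cs,.012)))
s_=vision.camera("scene"); a=s_["color"][225:300,125:375]; cv2.imwrite("pics/cards.png",cv2.resize(a[:,:,::-1],None,fx=3.2,fy=3.2,interpolation=cv2.INTER_CUBIC))
hs=hsv(s_)[...]; 
E
```

```text
handle 102.47755 [ 432.4 -236.9] [ 415.4 -159.9]
blade 101.45165 [ 412.5 -149.2] [396.6 -70.7]
tray [ 424.4 -202.6   20.5   82.2   12.5]
```

View pics/cards.png

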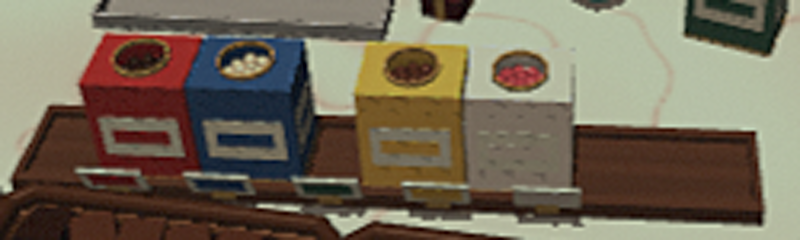

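Request:
drive_tool(series=[[[2.5,4.3,0],9],[[2.5,4.3,0],9],[[2.5,4.3,0],9],[[2.5,4.3,0],9],[[2.5,4.3,0],9],[[2.5,4.3,0],9],[[2.5,4.3,0],9],[[2.5,4.3,0],9],[[2.5,4.3,0],9],[[2.5,4.3,0],5]], hand=0.55, newtons=20)

```text
time: 1.55
ee_pos: [0.4148, -0.1716, 0.201]
eef_rot: [0.633, 0.774, -0.0, 0.0]
ft_force: [-0.5, -0.8, 0.5]
width: 0.0391
grip_force: 0.0
```

The crop shows cards red (112,180), blue (217,185), green (327,190), yellow (435,194) and white (547,198). Green is the empty place. Next I descend on the lever handle.

Request:
drive_tool(series=[[[0.8,-2.1,-2.8],0.6],[[0,0,-4],0],[[0,0,-4],0],[[0,0,-4],0],[[0,0,-2],0],[[0,0,-1],0],[[0,0,-0.6],0],[[0,0,-0.4],0],[[0,0,0],0],[[0,0,0],0]])

```text
time: 2.8
ee_pos: [0.4225, -0.1943, 0.0132]
eef_rot: [0.631, 0.776, 0.0, 0.0]
ft_force: [-0.3, 0.2, -0.4]
width: 0.0393
grip_force: 0.0
```

```bash
python3 - <<'E'
from h import *
np.set_printoptions(suppress=True,precision=1)
s=vision.camera("scene"); px=np.array([[112,180],[217,185],[327,190],[435,194],[547,198]])/3.2+[125,225]
w=ray(s,px,.03)*1000; print(w)
e=np.array([-.1012,.9949]); q=w@e; k=np.arange(5)-2; a=np.polyfit(-k,q,1); print(a,"card s",(q+74*-0).round(1),"fit74",(q-74*(k)).mean())
for n,p in dict(white=(662.4,91.4),blue=(680.2,-92.4),red=(688.4,-165.3)).items(): print(n,np.dot(p,e),np.dot(p,[.9949,.1012]))
c=vision.camera("top"); H=hsv(c); h,v=H[...,0],H[...,2]; sx=H[...,1]
p=blob((h>26)&(h<38)&(sx>100)&(v>120),(298,144,336,168),5); print("yellow",rect(ray(c,p,.094)))
p=blob((h>50)&(h<90)&(sx>50)&(v<110),(325,130,352,148)); print("greencard",ray(c,p.mean(0),.03)*1000,p.min(0),p.max(0))
cv2.imwrite("pics/lev.png",cv2.resize(c["color"][205:305,320:460][:,:,::-1],None,fx=5,fy=5,interpolation=cv2.INTER_CUBIC))
E
```

```text
[[ 739.3 -174. ]
 [ 732.7 -101.7]
 [ 725.6  -27.1]
 [ 717.9   45.1]
 [ 709.9  119.1]]
[ -73.7 -100.9] card s [-247.9 -175.3 -100.4  -27.8   46.7] fit74 -100.93349032186897
white 23.89898000000001 668.27144
blue -160.76500000000001 667.3801000000001
red -234.12305 668.1608
yellow [663.5  19.7  44.8  72.    1.6]
greencard [[719.  -34.2]] [332 138] [341 139]
```

View pics/lev.png

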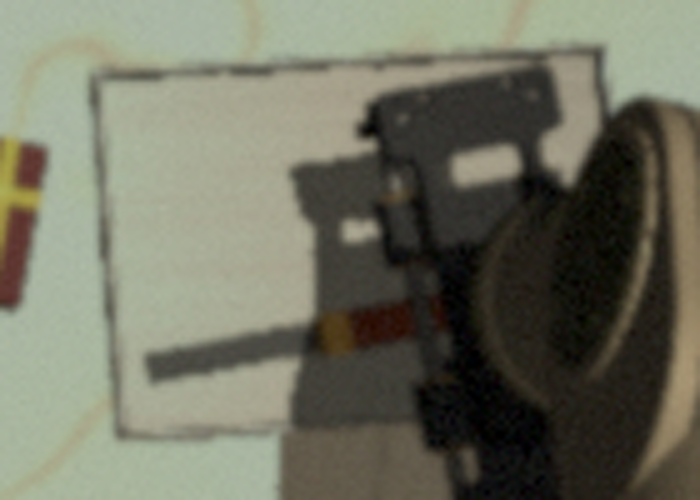

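The fingers straddle the handle, with the blade tip at crop (150,370). Gripping and lifting.

Request:
drive_tool(series=[[[0,0,0],0],[[0,0,0],0],[[0,0,0],0],[[0,0,0],0],[[0,0,0],0],[[0,0,1],0],[[0,0,2],0],[[0,0,3],0],[[0,0,4],0],[[0,0,4],0]], hand=1, newtons=30)

```text
time: 4.15
ee_pos: [0.4221, -0.1938, 0.1547]
eef_rot: [0.63, 0.776, 0.0, 0.0]
ft_force: [0.6, -1.6, 0.3]
width: 0.0004
grip_force: 0.0
```

Width is 0, so the grip missed. Checking with a picture.

```bash
python3 - <<'E'
from h import *
c=vision.camera("top");s=vision.camera("scene")
a=cv2.resize(c["color"][205:305,320:460],None,fx=4,fy=4,interpolation=cv2.INTER_CUBIC)
b=cv2.resize(s["color"][165:265,130:270],(560,400),interpolation=cv2.INTER_CUBIC)
cv2.imwrite("pics/lev2.png",cv2.resize(np.hstack([a,b]),(800,286))[:,:,::-1])
H=hsv(c); print(H[...,0].shape)
E
```

```text
(420, 560)
```

View pics/lev2.png

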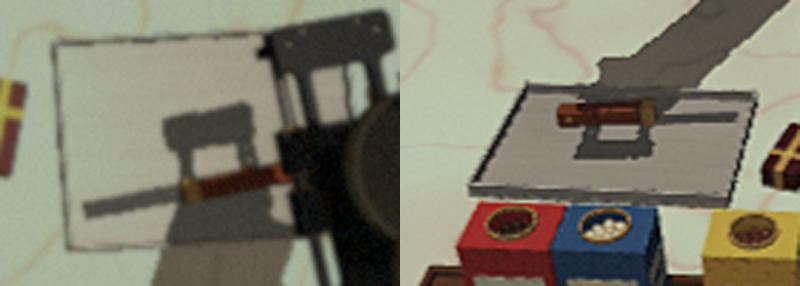

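```bash
cat >> h.py <<'E'
def line(c,m,box,z):
    x0,y0,x1,y1=box; yy,xx=np.nonzero(m[y0:y1,x0:x1]); w=ray(c,np.c_[xx+x0,yy+y0],z)*1000
    vx,vy,px,py=cv2.fitLine(w.astype(np.float32),cv2.DIST_L2,0,.01,.01).ravel(); d=np.array([vx,vy])*np.sign(vy); q=(w-[px,py])@d
    return np.degrees(np.arctan2(d[1],d[0])).round(1),([px,py]+d*q.min()).round(1),([px,py]+d*q.max()).round(1)
E
python3 - <<'E'
from h import *
c=vision.camera("top"); H=hsv(c); h,s,v=[H[...,i].astype(int) for i in range(3)]
box=(340,250,424,292)
print("handle",*line(c,(h<16)&(s>120),box,.022)); print("blade",*line(c,v<80,(340,262,382,292),.005))
print("ferrule",ray(c,blob((h>15)&(h<28)&(s>130),box).mean(0),.022)*1000)
E
```

```text
handle 102.8 [ 432.  -234.7] [ 414.7 -158.4]
blade 83.2 [ 396.1 -145.6] [404.9 -71.7]
ferrule [[ 413.2175762  -151.98647393]]
```

The lever has not moved, so the fingers were still closing when I lifted. I'll reopen, descend and wait longer.

Request:
drive_tool(series=[[[0,0,0],0],[[0,0,0],0],[[0,0,0],0],[[0,0,-3],0],[[0,0,-4],0],[[0,0,-4],0],[[0,0,-2],0],[[0,0.1,-0.8],0.5],[[0,0,-0.4],0],[[0,0,0],0]], hand=0.6)

```text
time: 5.55
ee_pos: [0.4226, -0.1932, 0.0113]
eef_rot: [0.627, 0.779, 0.0, 0.0]
ft_force: [0.8, -0.2, -0.1]
width: 0.0346
grip_force: 0.0
```

Request:
drive_tool(series=[[[0,0,0],0],[[0,0,0],0],[[0,0,0],0],[[0,0,0],0],[[0,0,0],0],[[0,0,0],0],[[0,0,0],0],[[0,0,0],0],[[0,0,0],0],[[0,0,0],0]], hand=1)

```text
time: 6.8
ee_pos: [0.4222, -0.1931, 0.0108]
eef_rot: [0.627, 0.779, 0.0, 0.0]
ft_force: [-0.2, -0.1, -0.2]
width: 0.0003
grip_force: 0.0
```

```bash
python3 - <<'E'
from h import *
c=vision.camera("top");s=vision.camera("scene")
print(np.round(r.read_state()["ee_pos"],4))
out=[]
for q in (c,s):
    p=proj(q,[.4225,-.193,.012]); print(p, proj(q,[.4225,-.193,.2]))
    x,y=int(p[0]),int(p[1]); a=cv2.resize(q["color"][y-40:y+40,x-55:x+55],None,fx=5,fy=5,interpolation=cv2.INTER_CUBIC)
    cv2.circle(a,(int((p[0]-x+55)*5),int((p[1]-y+40)*5)),6,(255,0,255),1); out.append(a)
cv2.imwrite("pics/lev3.png",cv2.resize(np.hstack(out),(800,291))[:,:,::-1])
E
```

```text
[ 0.4222 -0.1931  0.0108]
[403.47408265 267.97957883] [429.86239261 266.0936438 ]
[201.36005901 205.04625343] [191.57768339 144.2990895 ]
```

View pics/lev3.png

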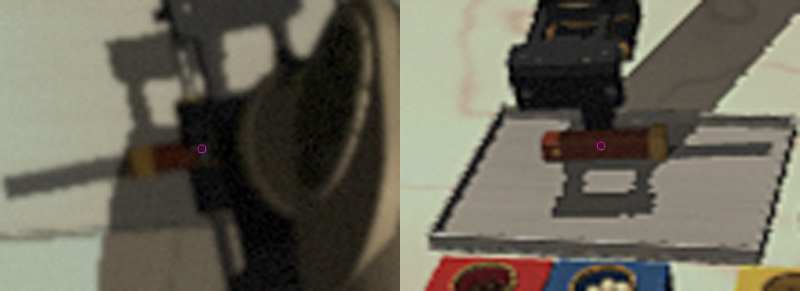

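The scene view shows the fingers behind the handle (right panel, about (600,115)), not straddling it. I'll check the reported pose against where the fingertips appeared in the start picture, raw (79,93) and (118,88).

```bash
python3 - <<'E'
from h import *
print(r.finger_overhang)
s=vision.camera("scene"); t=np.array([.164,-.603,.2])
d=np.array([.263,-.965,0])
for z in (.192,.23): print(z,[proj(s,[*(t+d*k)[:2],z]).round(1).tolist() for k in(-.05,0,.05)])
im=cv2.imread("pics/scene0.png"); g=cv2.cvtColor(im,cv2.COLOR_BGR2GRAY)[60:150,60:190]
m=(g<45); ys,xs=np.nonzero(m); 
for y in range(90,140,6): 
    q=np.nonzero(m[y-60])[0]+60; print(y/1.42, (q/1.42).round(0).astype(int)[::2].tolist())
E
```

```text
0.008
0.192 [[114.5, 101.9], [98.6, 102.7], [82.5, 103.5]]
0.23 [[111.5, 90.3], [95.3, 91.0], [78.9, 91.8]]
63.38028169014085 [42, 44, 45, 46, 48, 49, 51, 52, 54, 55, 56, 58, 59, 61, 62, 70, 96, 104, 106, 107, 108, 110, 111, 113, 114, 115, 117, 118, 120]
67.60563380281691 [42, 44, 45, 46, 48, 49, 51, 52, 54, 55, 56, 58, 59, 61, 62, 63, 65, 66, 68, 69, 70, 72, 73, 75, 76, 77, 79, 80, 82, 83, 85, 86, 87, 89, 90, 103, 104, 106, 107, 108, 110, 111, 113, 114, 115, 117, 118, 120, 121]
71.83098591549296 [42, 44, 45, 46, 48, 49, 51, 52, 54, 55, 56, 58, 59, 61, 62, 63, 65, 66, 68, 69, 70, 72, 73, 75, 76, 77, 79, 80, 82, 83, 85, 86, 87, 89, 90, 92, 93, 94, 96, 97, 103, 104, 106, 107, 108, 110, 111, 113, 114, 115, 117, 118, 120, 121, 123]
76.05633802816902 [42, 44, 45, 46, 48, 49, 51, 52, 54, 55, 56, 58, 59, 61, 62, 63, 65, 66, 68, 69, 70, 72, 73, 75, 76, 77, 79, 80, 82, 83, 85, 86, 87, 89, 90, 92, 93, 94, 96, 97, 99, 107, 108, 110, 111, 117, 118, 120, 121, 123, 124]
80.28169014084507 [42, 44, 45, 46, 48, 49, 51, 52, 54, 55, 56, 58, 59, 61, 62, 63, 65, 66, 68, 69, 70, 72, 73, 75, 76, 77, 79, 80
[... 344 characters left out ...]
.73239436619718 [42, 44, 45, 46, 48, 49, 51, 52, 54, 55, 56, 58, 59, 61, 62, 63, 65, 66, 68, 69, 70, 72, 73, 75, 76, 77, 79, 80, 82, 83, 85, 86, 87, 89, 90, 92, 93, 94, 96, 97, 99, 100, 101, 103, 110, 111, 113, 120, 122, 123, 125, 126]
92.95774647887325 [42, 44, 45, 46, 48, 49, 51, 52, 54, 55, 56, 58, 59, 61, 62, 63, 65, 66, 68, 69, 70, 72, 73, 75, 76, 77, 79, 80, 82, 83, 85, 86, 87, 89, 90, 92, 93, 94, 96, 97, 99, 100, 101, 103, 110, 111, 113, 122, 123, 125, 126, 127]
97.1830985915493 [42, 44, 45, 46, 48, 49, 51, 52, 54, 55, 56, 58, 59, 61, 62, 63, 65, 66, 68, 69, 70, 72, 73, 75, 76, 77, 79, 80, 82, 83, 85, 86, 87, 89, 90, 92, 93, 94, 96, 97, 99, 100, 101, 103, 104, 123, 124, 125, 127, 128]
```

Request:
drive_tool(series=[[[0,0,2],0],[[0,0,4],0],[[0,0,2.9],0],[[0,0,0],0],[[0,0,0],0],[[0,0,0],0],[[0,0,0],0],[[0,0,0],0],[[0,0,0],0],[[0,0,0],0]], hand=0.4)

```text
time: 8.2
ee_pos: [0.4222, -0.193, 0.0997]
eef_rot: [0.627, 0.779, 0.0, -0.0]
ft_force: [-0.1, 0.9, -0.2]
width: 0.0522
grip_force: 0.0
```

```bash
python3 - <<'E'
from h import *
c=vision.camera("top");s=vision.camera("scene"); st=r.read_state()
t=np.array(st["ee_pos"]); u=st["eef_rot"]; print(t.round(4),st["width"],np.round(u,3))
a=2*np.arctan2(u[1],u[0]); d=-np.array([-np.sin(a),np.cos(a),0]); print(d)
out=[]
for q in (c,s):
    p=proj(q,t); x,y=int(p[0]),int(p[1]); o=np.array([x-50,y-45]); A=cv2.resize(q["color"][y-45:y+45,x-50:x+50],None,fx=5,fy=5,interpolation=cv2.INTER_CUBIC)
    for k,col in((-st["width"]/2,(255,0,255)),(0,(255,255,0)),(st["width"]/2,(0,255,255))):
        for z in(-.008,.03):
            w=(proj(q,t+d*k+[0,0,z])-o)*5; print(np.round(w),k,z); cv2.circle(A,tuple(int(i) for i in w),4,col,1)
    out.append(A)
cv2.imwrite("pics/lev4.png",cv2.resize(np.hstack(out),(800,360))[:,:,::-1])
E
```

```text
[ 0.4222 -0.1931  0.0998] 0.05184523395680172 [0.627 0.779 0.    0.   ]
[ 0.97693535  0.21353529 -0.        ]
[261. 287.] -0.02592261697840086 -0.008
[289. 288.] -0.02592261697840086 0.03
[248. 227.] 0 -0.008
[274. 225.] 0 0.03
[234. 167.] 0.02592261697840086 -0.008
[260. 163.] 0.02592261697840086 0.03
[258. 214.] -0.02592261697840086 -0.008
[249. 153.] -0.02592261697840086 0.03
[252. 238.] 0 -0.008
[242. 177.] 0 0.03
[246. 264.] 0.02592261697840086 -0.008
[236. 201.] 0.02592261697840086 0.03
```

View pics/lev4.png

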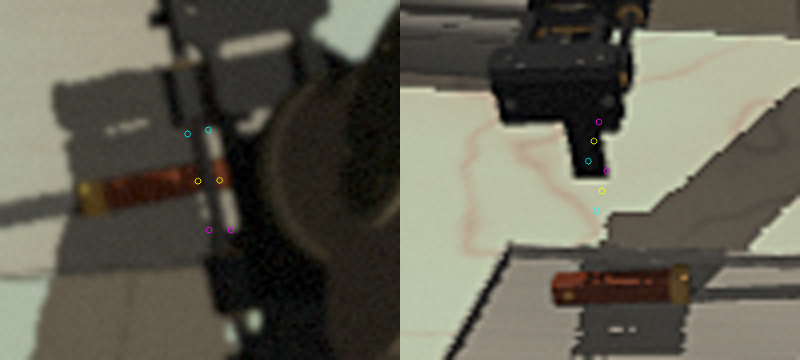

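The left panel shows the jaws centred on the handle. In the right panel the front fingertip is at (592,178), about 26 mm higher than the reported pose puts it (596,212). So the real tips look higher than stated and closed above the handle. I'll probe downward in small steps with force readings.

Request:
drive_tool(series=[[[0,0,-3],0],[[0,0,-4],0],[[0,0,-1.5],0],[[0,0,-0.3],0],[[0,0,-0.2],0],[[0,0,-0.2],0],[[0,0,-0.1],0],[[0,0,-0.1],0],[[0,0,0],0],[[0,0,0],0]], hand=0.5)

```text
time: 9.55
ee_pos: [0.4222, -0.1931, 0.0058]
eef_rot: [0.627, 0.779, 0.0, 0.0]
ft_force: [-0.1, 0.0, -0.0]
width: 0.0439
grip_force: 0.0
```

There is no contact at z = 5.8 mm, where stated tips would already be below the tray floor. The reported height is too low. Continuing down.

Request:
drive_tool(series=[[[0,0,-0.3],0],[[0,0,-0.3],0],[[0,0,-0.2],0],[[0,0,-0.2],0],[[0,0,-0.2],0],[[0,0,-0.1],0],[[0,0,-0.1],0],[[0,0,0],0],[[0,0,0],0],[[0,0,0],0]])

```text
time: 10.8
ee_pos: [0.4222, -0.1931, -0.0082]
eef_rot: [0.627, 0.779, 0.0, 0.0]
ft_force: [-0.1, 0.2, 0.7]
width: 0.0435
grip_force: 0.0
```

Request:
drive_tool(series=[[[0,0,-0.2],0],[[0,0,-0.1],0],[[0,0,-0.1],0],[[0,0,0],0],[[0,0,0],0],[[0,0,0],0],[[0,0,0],0],[[0,0,0],0],[[0,0,0],0],[[0,0,0],0]], hand=1)

```text
time: 12.05
ee_pos: [0.4222, -0.1931, -0.0122]
eef_rot: [0.627, 0.779, 0.0, 0.0]
ft_force: [-1.0, 0.8, -0.8]
width: 0.0175
grip_force: 30.0
```

The handle is gripped at 17.5 mm. The reported z of -12.2 mm corresponds to a lever underside of 3 mm, so I'll use relative heights from here. Lifting and carrying to edge b.

Request:
drive_tool(series=[[[0,0,2],0],[[0,0,4],0],[[0,2.5,3.2],-2.8],[[0,4,0],-5],[[0.4,5,0],-5],[[0,5,0],-5],[[0,5,0],-5],[[0,3,0],-4],[[0,1,0],0],[[0,0,0],0]])

```text
time: 13.3
ee_pos: [0.4262, 0.0617, 0.0797]
eef_rot: [0.79, 0.613, -0.0, 0.0]
ft_force: [0.7, -0.8, -0.4]
width: 0.0174
grip_force: 30.0
```

```bash
cat > m.py <<'E'
from h import *
c=vision.camera("top"); s=vision.camera("scene"); H=hsv(c); st=r.read_state(); t=st["ee_pos"]; u=st["eef_rot"]
print(np.round(t,4),"heading",np.degrees(2*np.arctan2(u[1],u[0])).round(2),st["width"])
cv2.imwrite("pics/raw_top.png",c["color"][:,:,::-1]);cv2.imwrite("pics/raw_scene.png",s["color"][:,:,::-1])
E
python3 m.py; python3 - <<'E'
from h import *
c=vision.camera("top"); H=hsv(c); h,s,v=[H[...,i].astype(int) for i in range(3)]
# blade near expected: print value map
t=np.array(r.read_state()["ee_pos"]); d=np.array([.2504,.9681])
z=.097
for k in (.07,.09,.11,.12,.126,.132,.14): 
    p=proj(c,[*(t[:2]+d*k),z]); x,y=p.round().astype(int); print(k,p.round(1),v[y-7:y+8,x].tolist())
E
```

```text
[0.4262 0.0606 0.0797] heading 75.49 0.017715115388045353
0.07 [262.8 253.5] [151, 148, 141, 123, 95, 78, 72, 76, 72, 72, 72, 79, 81, 76, 67]
0.09 [253.7 250.9] [172, 172, 160, 126, 88, 74, 76, 72, 74, 84, 99, 99, 94, 94, 95]
0.11 [244.6 248.3] [176, 174, 167, 144, 106, 80, 73, 73, 72, 86, 123, 140, 119, 97, 94]
0.12 [240.1 247. ] [174, 173, 162, 127, 91, 77, 77, 75, 76, 97, 133, 128, 114, 106, 101]
0.126 [237.3 246.2] [163, 168, 163, 160, 150, 141, 125, 112, 103, 109, 139, 164, 172, 175, 174]
0.132 [234.6 245.4] [63, 77, 83, 87, 107, 116, 129, 148, 158, 157, 159, 166, 171, 172, 174]
0.14 [231.  244.4] [82, 79, 73, 70, 62, 51, 41, 37, 43, 41, 42, 38, 37, 40, 45]
```

The blade lies on the predicted line, with its tip about 124.5 mm ahead of the TCP. Lowering to slot height and inserting.

Request:
drive_tool(series=[[[0,0,-0.4],0],[[0,0,-0.3],0],[[0,0,-0.08],0],[[0,0,0],0],[[0.15,0.6,0],0],[[0.2,0.8,0],0],[[0.2,0.7,0],0],[[0.13,0.5,0],0],[[0,0,0],0],[[0,0,0],0]])

```text
time: 14.7
ee_pos: [0.4329, 0.0878, 0.0719]
eef_rot: [0.791, 0.612, -0.0, 0.0]
ft_force: [-0.3, 0.2, -0.0]
width: 0.018
grip_force: 30.0
```

Request:
drive_tool(series=[[[0.05,0.2,0],0],[[0.04,0.15,0],0],[[0.03,0.12,0],0],[[0.02,0.08,0],0],[[0,0,0],0],[[0,0,0],0],[[0,0,0],0],[[0,0,0],0],[[0,0,0],0],[[0,0,0],0]])

```text
time: 15.95
ee_pos: [0.4344, 0.0934, 0.072]
eef_rot: [0.791, 0.612, 0.0, 0.0]
ft_force: [-0.6, -2.1, 1.3]
width: 0.0177
grip_force: 30.0
```

```bash
python3 m.py; python3 - <<'E'
from h import *
import cv2
c=vision.camera("top"); s=vision.camera("scene")
H=hsv(c); h,sx,v=[H[...,i].astype(int) for i in range(3)]
g=(h>50)&(h<90)&(sx>70)&(v>60)&(v<120); l=(h>22)&(h<34)&(sx>90)&(v>100)
print("tin",rect(ray(c,blob(g|l,(192,220,240,262),3),.086)))
p=blob(l,(192,220,240,262)); (cx,cy),rad=cv2.minEnclosingCircle(p.astype(np.float32)); print("lid",ray(c,[cx,cy],.0952)*1000,rad)
a=cv2.resize(c["color"][215:280,180:280],(400,260),interpolation=cv2.INTER_CUBIC)
q=proj(s,[.465,.2,.088]); x,y=q.astype(int); b=cv2.resize(s["color"][y-32:y+33,x-60:x+40],(400,260),interpolation=cv2.INTER_CUBIC)
cv2.imwrite("pics/ins.png",np.hstack([a,b])[:,:,::-1])
E
```

```text
[0.4344 0.0935 0.072 ] heading 75.53 0.01749202205159584
tin [470.4 234.   67.6  51.9  76.8]
lid [[471.69332449 235.15152138]] 11.892435073852539
```

View pics/ins.png

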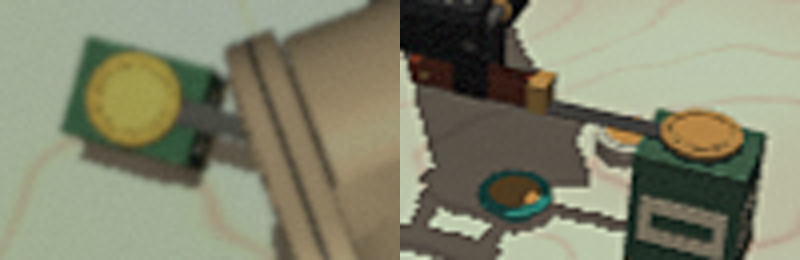

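Both views show the blade running under the gold flange, left panel (195,115) and right panel (655,125). The push of about 2 N means the tip is against the collar. I'll loosen the grip so the handle can pivot and swing it down about the edge.

Request:
drive_tool(series=[[[0,0,0],0],[[0,0,0],0],[[0,0,-0.12],0],[[0,0,-0.6],0],[[0,0,-0.6],0],[[0,0,-0.65],0],[[0.01,0.05,-0.65],0],[[0.03,0.1,-0.65],0],[[0.04,0.16,-0.65],0],[[0,0,0],0]], newtons=6)

```text
time: 17.4
ee_pos: [0.435, 0.0971, 0.0323]
eef_rot: [0.79, 0.613, -0.0, -0.0]
ft_force: [0.6, -0.7, 0.0]
width: 0.0178
grip_force: 6.0
```

Request:
drive_tool(series=[[[0.04,0.17,-0.5],0],[[0.04,0.17,-0.45],0],[[0.05,0.19,-0.45],0],[[0.05,0.19,-0.4],0],[[0,0,0],0],[[0,0,0],0],[[0,0,0],0],[[0,0,0],0],[[0,0,0],0],[[0,0,0],0]])

```text
time: 18.65
ee_pos: [0.437, 0.1037, 0.0148]
eef_rot: [0.791, 0.612, 0.0, 0.0]
ft_force: [-0.2, 0.7, -0.2]
width: 0.0182
grip_force: 6.0
```

```bash
cat > tin.py <<'E'
from h import *
c=vision.camera("top"); s=vision.camera("scene")
H=hsv(c); h,sx,v=[H[...,i].astype(int) for i in range(3)]
B=(185,212,245,268)
g=(h>50)&(h<90)&(sx>70)&(v>60)&(v<120); l=(h>22)&(h<34)&(sx>90)&(v>100)
print("tin",rect(ray(c,blob(g|l,B,3),.086)))
p=blob(l,B); print("lid top",cv2.fitEllipse(p),(ray(c,p.mean(0),.096)*1000).round(1))
h2,s2,v2=[hsv(s)[...,i].astype(int) for i in range(3)]
l2=(h2>12)&(h2<34)&(s2>90)&(v2>120); q=blob(l2,(340,190,380,225)); print("scene lid",cv2.fitEllipse(q),q.min(0),q.max(0))
E
python3 tin.py
```

```text
tin [476.2 256.8  18.2  50.8  78.5]Traceback (most recent call last):
  File "tin.py", line 7, in <module>
    p=blob(l,B); print("lid top",cv2.fitEllipse(p),(ray(c,p.mean(0),.096)*1000).round(1))
                                 ~~~~~~~~~~~~~~^^^
cv2.error: OpenCV(4.12.0) /io/opencv/modules/imgproc/src/shapedescr.cpp:361: error: (-201:Incorrect size of input array) There should be at least 5 points to fit the ellipse in function 'fitEllipseNoDirect'
```

```bash
cat > lidscene.py <<'E'
from h import *
def f(im):
    H=cv2.cvtColor(im,cv2.COLOR_RGB2HSV).astype(int); m=(H[...,0]>10)&(H[...,0]<34)&(H[...,1]>90)&(H[...,2]>110)
    q=blob(m,(343,190,380,225)); e=cv2.fitEllipse(q); print(np.round(e[0],1),np.round(e[1],1),round(e[2],1),q.min(0),q.max(0))
    mm=m[190:225,343:380]; print("left half centroid",[round(float(np.nonzero(mm[:,a:b])[0].mean()+190),2) for a,b in((5,15),(15,25),(25,37)) if mm[:,a:b].any()])
f(cv2.imread("pics/raw_scene.png")[:,:,::-1].copy()); f(vision.camera("scene")["color"])
E
python3 lidscene.py
```

```text
[358.1 202.7] [10.8 20.1] 97.0 [348 197] [368 208]
left half centroid [202.26, 203.06, 204.0]
[358.3 201.9] [11.3 19.8] 106.6 [349 196] [368 208]
left half centroid [201.0, 202.65, 204.0]
```

The lid ellipse turned from 97° to 107°, and its edge-b side is about 1.3 px higher, so it has risen. Withdrawing the blade and lifting away.

Request:
drive_tool(series=[[[-0.1,-0.4,-0.15],0],[[-0.15,-0.6,-0.1],0],[[-0.2,-0.8,0],0],[[-0.2,-0.8,0],0],[[-0.25,-1,0],0],[[-0.25,-1,2],0],[[0,-2,4],0],[[0,-3,4],5],[[0,-4,1],5],[[0,-4,0],5]], newtons=10)

```text
time: 20.05
ee_pos: [0.4259, -0.0742, 0.1236]
eef_rot: [0.703, 0.711, 0.0, 0.001]
ft_force: [0.5, -0.7, -0.4]
width: 0.018
grip_force: 10.0
```

```bash
python3 m.py; python3 lidscene.py; python3 tin.py
```

```text
[ 0.4248 -0.0768  0.1223] heading 90.31 0.017847403665998
[358.2 202.3] [11.2 19.9] 103.4 [348 196] [368 208]
left half centroid [201.51, 202.84, 204.0]
[358.2 202.3] [11.2 19.9] 103.4 [348 196] [368 208]
left half centroid [201.51, 202.84, 204.0]
tin [465.2 213.   29.5  52.3  77.1]Traceback (most recent call last):
  File "tin.py", line 7, in <module>
    p=blob(l,B); print("lid top",cv2.fitEllipse(p),(ray(c,p.mean(0),.096)*1000).round(1))
                                 ~~~~~~~~~~~~~~^^^
cv2.error: OpenCV(4.12.0) /io/opencv/modules/imgproc/src/shapedescr.cpp:361: error: (-201:Incorrect size of input array) There should be at least 5 points to fit the ellipse in function 'fitEllipseNoDirect'
```

The tilt remains (103° against 97° seated), so the lid stays sprung. Taking the lever back to its place in the tray.

Request:
drive_tool(series=[[[0,-4,0],4],[[-0.1,-4,0],4],[[0,-2.6,-1],4],[[-0.1,-1,-2],0],[[0,0,-2],0],[[0,0,-2],0],[[0,0,-1.5],0],[[0,0,-0.8],0],[[0,0,-0.4],0],[[0,0,-0.4],0]], newtons=5)

```text
time: 21.55
ee_pos: [0.4239, -0.1884, 0.0215]
eef_rot: [0.626, 0.78, 0.0, 0.0]
ft_force: [0.2, 0.4, -0.9]
width: 0.0178
grip_force: 5.0
```

Request:
drive_tool(series=[[[0,0,-0.4],0],[[0,0,-0.4],0],[[0,0,-0.4],0],[[0,0,-0.4],0],[[0,0,-0.4],0],[[0,0,-0.4],0],[[0,0,-0.3],0],[[0,0,-0.3],0],[[0,0,-0.2],0],[[0,0,0],0]], newtons=4)

```text
time: 22.8
ee_pos: [0.4234, -0.1883, -0.0109]
eef_rot: [0.626, 0.78, 0.0, -0.0]
ft_force: [-0.6, 0.3, -0.9]
width: 0.0181
grip_force: 4.0
```

Lever down. Releasing and rising, then over to the lid.

Request:
drive_tool(series=[[[0,0,0],0],[[0,0,0],0],[[0,0,0],0],[[0,0,0],0],[[0,0,0.5],0],[[0,0,2],0],[[0,0,4],0],[[0,0,5],0],[[0,0,5],0],[[0,0,3],0]], hand=0.55)

```text
time: 24.05
ee_pos: [0.4242, -0.1884, 0.1872]
eef_rot: [0.626, 0.78, 0.0, 0.002]
ft_force: [0.3, -0.3, -0.4]
width: 0.0392
grip_force: 0.0
```

Request:
drive_tool(series=[[[0.4,4.5,0],-10],[[0.4,4.5,0],-10],[[0.5,4.5,0],-5],[[0.5,4.5,0],0],[[0.5,4.5,0],0],[[0.5,4.5,0],0],[[0.5,4.5,0],0],[[0.5,4.5,0],0],[[0.5,4.5,0],0],[[0.5,1.8,0],0]], hand=0.2)

```text
time: 25.3
ee_pos: [0.4708, 0.2377, 0.1846]
eef_rot: [0.779, 0.627, 0.0, -0.001]
ft_force: [0.1, -0.9, -0.2]
width: 0.0696
grip_force: 0.0
```

```bash
cat > tipz.py <<'E'
from h import *
from scipy.optimize import brentq
s=vision.camera("scene"); st=r.read_state(); t=np.array(st["ee_pos"]); u=st["eef_rot"]; w=st["width"]
a=2*np.arctan2(u[1],u[0]); d=-np.array([-np.sin(a),np.cos(a),0]); d*=np.sign(d[0])
print(t.round(4),np.degrees(a).round(1),w)
f=t+d*(w/2+.015); p=proj(s,f-[0,0,.008]); x,y=p.round().astype(int)
print("expected tip px",p); g=s["color"].max(2).astype(int)
m=g<45
for X in range(x-6,x+8,2): 
    q=np.nonzero(m[y-50:y+8,X])[0]; print(X,(q.max()+y-50) if len(q) else None, end="; ")
for z in (0,.01,.02,.03,.04): print(z,proj(s,f+[0,0,z-.008])[1].round(1))
E
python3 tipz.py; python3 - <<'E'
from h import *
c=vision.camera("top"); H=hsv(c); h,s,v=[H[...,i].astype(int) for i in range(3)]
print("handle",*line(c,(h<16)&(s>120),(340,250,430,292),.022)); print("blade",*line(c,v<88,(345,262,390,292),.005))
E
```

```text
[0.4711 0.2387 0.1846] 77.7 0.06935683236977022
expected tip px [356.8222771  184.74926378]
351 149; 353 150; 355 169; 357 170; 359 170; 361 170; 363 167; 0 184.7
0.01 180.9
0.02 177.1
0.03 173.1
0.04 169.2
handle 102.2 [ 434.1 -231.2] [ 417.5 -154.3]
blade 101.9 [ 414.3 -143.7] [397.9 -65.7]
```

The lever lies flat (102.2° and 101.9°, collinear). The fingertip is at about the reported z + 26 mm. Descending to the lid flange.

Request:
drive_tool(series=[[[0,-0.35,-3],-1],[[0,0,-3],0],[[0,0,-3],0],[[0,0,-1.6],0],[[0,0,-0.8],0],[[0,0,-0.5],0],[[0,0,-0.26],0],[[0,0,0],0],[[0,0,0],0],[[0,0,0],0]])

```text
time: 26.65
ee_pos: [0.4716, 0.2313, 0.0629]
eef_rot: [0.785, 0.619, 0.0, 0.0]
ft_force: [-0.1, 0.5, -0.8]
width: 0.0698
grip_force: 0.0
```

Request:
drive_tool(series=[[[0,0,0],0],[[0,0,0],0],[[0,0,0],0],[[0,0,0],0],[[0,0,0],0],[[0,0,0],0],[[0,0,0],0],[[0,0,0],0],[[0,0,0],0],[[0,0,0],0]], hand=1, newtons=10)

```text
time: 27.9
ee_pos: [0.4714, 0.2313, 0.0627]
eef_rot: [0.785, 0.619, -0.0, -0.0]
ft_force: [-4.7, 0.3, 4.9]
width: 0.0534
grip_force: 10.2
```

Width 53.4 mm means it closed on the tin body just below the top. Reopening, rising 7 mm and closing again on the flange.

Request:
drive_tool(series=[[[0,0,0],0],[[0,0,0],0],[[0,0,0],0],[[0,0,0],0],[[0,0.2,0.4],0],[[0,0,0.4],0],[[0,0,0],0],[[0,0,0],0],[[0,0,0],0],[[0,0,0],0]], hand=0.25)

```text
time: 29.15
ee_pos: [0.4714, 0.2332, 0.0706]
eef_rot: [0.785, 0.619, -0.0, -0.0]
ft_force: [-0.0, -0.4, -0.1]
width: 0.0652
grip_force: 0.0
```

Request:
drive_tool(series=[[[0,0,0],0],[[0,0,0],0],[[0,0,0],0],[[0,0,0],0],[[0,0,0],0],[[0,0,0],0],[[0,0,0],0],[[0,0,0],0],[[0,0,0],0],[[0,0,0],0]], hand=1)

```text
time: 30.4
ee_pos: [0.4714, 0.2332, 0.0706]
eef_rot: [0.785, 0.619, -0.0, 0.0]
ft_force: [-1.0, -0.2, 0.0]
width: 0.0495
grip_force: 10.0
```

Width 49.5 mm, so the flange is gripped. Lifting gently.

Request:
drive_tool(series=[[[0,0,0.1],0],[[0,0,0.15],0],[[0,0,0.2],0],[[0,0,0.25],0],[[0,0,0.3],0],[[0,0,0.4],0],[[0,0,0.5],0],[[0,0,0.5],0],[[0,0,0],0],[[0,0,0],0]], newtons=15)

```text
time: 31.65
ee_pos: [0.4714, 0.2332, 0.0946]
eef_rot: [0.785, 0.619, -0.0, 0.0]
ft_force: [0.2, 0.0, -0.3]
width: 0.0488
grip_force: 15.0
```

```bash
python3 - <<'E'
from h import *
c=vision.camera("scene"); H=hsv(c); h,s,v=[H[...,i].astype(int) for i in range(3)]
p=blob((h>50)&(h<90)&(s>70)&(v<120)&(v>25),(335,190,385,250),3); print("tin green bounds",p.min(0),p.max(0))
o=cv2.imread("pics/scene0.png"); o=cv2.resize(o,(560,420))[:,:,::-1].copy(); H=cv2.cvtColor(o,cv2.COLOR_RGB2HSV).astype(int); h,s,v=[H[...,i] for i in range(3)]
p=blob((h>50)&(h<90)&(s>70)&(v<120)&(v>25),(335,190,385,250),3); print("before",p.min(0),p.max(0))
print(r.read_state()["ft_force"])
E
```

```text
tin green bounds [339 198] [372 240]
before [340 198] [372 240]
[-0.43273355  0.58394074  0.20248945]
```

The tin stayed put and the lid came free (about 0.3 N). Locating the tray.

```bash
python3 - <<'E'
from h import *
c=vision.camera("top")
w=ray(c,np.array([[483,310],[626,305],[634,406],[489,414]])/1.42,.015)*1000; print(w.round(0).tolist(),w.mean(0))
e=(w[0]+w[3]-w[1]-w[2]); print("y heading",np.degrees(np.arctan2(e[1],e[0])))
E
```

```text
[[533.0, -46.0], [548.0, -281.0], [384.0, -291.0], [366.0, -57.0]] [ 457.75864136 -168.455157  ]
y heading 93.94936344012221
```

Request:
drive_tool(series=[[[0,-0.5,4],0],[[0,-3,3],0],[[0.5,-5,0],0],[[0.5,-5,0],0],[[0.5,-5,0],0],[[0.5,-5,0],0],[[0,-5,0],0],[[0,-5,0],0],[[0,-3,0],0],[[0,-1,0],0]])

```text
time: 33.0
ee_pos: [0.4911, -0.1435, 0.1643]
eef_rot: [0.786, 0.618, -0.0, -0.0]
ft_force: [-0.7, 0.3, -0.5]
width: 0.0493
grip_force: 15.0
```

Request:
drive_tool(series=[[[0,0,-4],0],[[0,0,-4],0],[[0,0,-4],0],[[0,0,-2],0],[[0,0,-1.2],0],[[0,0,-0.7],0],[[0,0,-0.4],0],[[0,0,-0.3],0],[[0,0,-0.2],0],[[0,0,-0.1],0]])

```text
time: 34.25
ee_pos: [0.4916, -0.1418, -0.0042]
eef_rot: [0.785, 0.619, 0.0, 0.0]
ft_force: [-0.1, 0.3, -0.4]
width: 0.0487
grip_force: 15.0
```

Request:
drive_tool(series=[[[0,0,0],0],[[0,0,0],0],[[0,0,0],0],[[0,0,0],0],[[0,0,0],0],[[0,0,2],0],[[0,0,4],0],[[0,1,5],0],[[0,3,5],0],[[2,4,0],10]], hand=0.33)

```text
time: 35.5
ee_pos: [0.5135, -0.0621, 0.1612]
eef_rot: [0.728, 0.686, 0.001, 0.004]
ft_force: [-0.1, -0.2, -0.4]
width: 0.0582
grip_force: 0.0
```

```bash
python3 m.py; python3 - <<'E'
from h import *
c=vision.camera("top"); s=vision.camera("scene"); H=hsv(c); h,sx,v=[H[...,i].astype(int) for i in range(3)]
l=(h>18)&(h<36)&(sx>90)&(v>70); p=blob(l,(350,215,445,262)); print("lid",(ray(c,p.mean(0),.02)*1000).round(1),cv2.fitEllipse(p))
H=hsv(s);l=(H[...,0]>10)&(H[...,0]<34)&(H[...,1]>90)&(H[...,2]>90); e=proj(s,[.492,-.145,.02]); x,y=e.astype(int); p=blob(l,(x-18,y-15,x+18,y+15)); print(e,cv2.fitEllipse(p))
E
```

```text
[ 0.5133 -0.0568  0.1584] heading 87.14 0.05832351159409102Traceback (most recent call last):
  File "<stdin>", line 3, in <module>
cv2.error: OpenCV(4.12.0) /io/opencv/modules/imgproc/src/shapedescr.cpp:361: error: (-201:Incorrect size of input array) There should be at least 5 points to fit the ellipse in function 'fitEllipseNoDirect'
```

The arm blocks the view of the lid, so I'll check it later. Moving over the gap with the hand closed, jaws along the row.

Request:
drive_tool(series=[[[1.8,0.2,0],-9],[[1.8,0.2,0],-9],[[1.8,0.2,0],-9],[[1.8,0.2,0],-9],[[1.8,0.2,0],-9],[[1.8,0.3,0],-9],[[1.8,0.3,0],-9],[[1.8,0.3,0],-9],[[1.7,0.2,0],-9],[[0,0,0],0]], hand=1, newtons=25)

```text
time: 36.95
ee_pos: [0.6725, -0.0416, 0.1554]
eef_rot: [0.999, 0.048, -0.0, -0.0]
ft_force: [0.3, 0.6, 0.3]
width: 0.0006
grip_force: 0.0
```

```bash
python3 m.py; python3 - <<'E'
from h import *
c=vision.camera("top"); s=vision.camera("scene"); H=hsv(c); h,sx,v=[H[...,i].astype(int) for i in range(3)]
l=(h>18)&(h<36)&(sx>90)&(v>70); e=proj(c,[.492,-.143,.02]); x,y=e.astype(int); p=blob(l,(x-25,y-22,x+25,y+22)); print(e,len(p),"lid",(ray(c,p.mean(0),.02)*1000).round(1),p.min(0),p.max(0))
H=hsv(s);l=(H[...,0]>10)&(H[...,0]<34)&(H[...,1]>90)&(H[...,2]>90); e=proj(s,[.492,-.143,.02]); x,y=e.astype(int); p=blob(l,(x-18,y-15,x+18,y+15)); print(e,len(p),p.min(0),p.max(0))
E
```

```text
[ 0.6718 -0.0416  0.1556] heading 5.65 0.00011007617242603923
[382.47901982 236.98497351] 59 lid [[ 492.3 -141.3]] [371 226] [392 247]
[210.27413383 218.93718367] 43 [202 214] [220 224]
```

The lid lies flat in the tray at (492,-141), a 21×21 px circle from above. Entering the gap.

Request:
drive_tool(series=[[[0.33,0.57,-1],0],[[0,0,-2],0],[[0,0,-2],0],[[0,0,-1.5],0],[[0,0,-0.7],0],[[0,0,-0.6],0],[[0,0,-0.6],0],[[0,0,-0.5],0],[[0,0,-0.3],0],[[0,0,0],0]])

```text
time: 38.4
ee_pos: [0.6757, -0.0351, 0.0636]
eef_rot: [0.999, 0.048, -0.0, 0.0]
ft_force: [-0.5, -0.3, 0.2]
width: 0.0008
grip_force: 0.0
```

```bash
cat > gap.py <<'E'
from h import *
s=vision.camera("scene"); H=hsv(s); h,sx,v=[H[...,i].astype(int) for i in range(3)]
# front faces: bounds along row of colour regions on front face plane; use bottom area rows
e=np.array([-.1012,.9949,0]); n=np.array([.9949,.1012,0])
def px(S,z): return proj(s,S*e+(668+27)*n+[0,0,z]) if 0 else proj(s,(S*e+695*n+[0,0,z])/1000)
for z in (75,88):
    row=[]
    for S in np.arange(-300,110,1.):
        x,y=px(S,z); row.append(tuple(s["color"][int(round(y)),int(round(x))].astype(int)))
    cls=[]
    for c in row:
        hh,ss,vv=cv2.cvtColor(np.uint8([[c]]),cv2.COLOR_RGB2HSV)[0,0].astype(int)
        cls.append('R' if ss>150 and (hh<8 or hh>172) and vv>90 else 'B' if 98<hh<118 and ss>120 and vv>50 else 'Y' if 20<hh<36 and ss>120 and vv>110 else 'G' if 50<hh<90 and ss>70 else 'W' if ss<70 and vv>110 else '.')
    cls=''.join(cls)
    import itertools
    k=-300; out=[]
    for a,g in itertools.groupby(cls):
        L=len(list(g)); 
        if L>4: out.append((a,k,k+L))
        k+=L
    print(z,out)
E
python3 gap.py
```

```text
75 [('W', -300, -291), ('.', -291, -263), ('R', -263, -254), ('.', -254, -245), ('R', -245, -221), ('R', -219, -212), ('.', -199, -192), ('B', -192, -155), ('B', -153, -125), ('.', -125, -8), ('W', -8, 60), ('.', 60, 91), ('W', 91, 100), ('.', 100, 110)]
88 [('W', -300, -266), ('.', -266, -260), ('R', -260, -236), ('.', -236, -231), ('.', -221, -216), ('R', -216, -197), ('.', -197, -192), ('B', -192, -164), ('B', -162, -145), ('B', -143, -126), ('.', -126, -7), ('W', -7, 16), ('W', 18, 110)]
```

The fingers are in the gap without contact. Going down and then opening to spread the tins.

Request:
drive_tool(series=[[[0,0,-0.5],0],[[0,0,-0.8],0],[[0,0,-0.8],0],[[0,0,-0.8],0],[[0,0,-0.8],0],[[0,0,-0.4],0],[[0,0,-0.3],0],[[-0.02,0.23,0],0],[[0,0,0],0],[[0,0,0],0]])

```text
time: 39.7
ee_pos: [0.6758, -0.0327, 0.0199]
eef_rot: [0.999, 0.048, 0.0, 0.0]
ft_force: [0.0, -0.8, -0.4]
width: 0.0005
grip_force: 0.0
```

Request:
drive_tool(series=[[[0,0,0],0],[[0,0,0],0],[[0,0,0],0],[[0,0,0],0],[[0,0,0],0],[[0,0,0],0],[[0,0,0],0],[[0,0,0],0],[[0,0,0],0],[[0,0,0],0]], hand=0.425)

```text
time: 40.95
ee_pos: [0.6776, -0.0359, 0.0218]
eef_rot: [0.999, 0.047, 0.002, 0.002]
ft_force: [2.0, -7.7, 10.6]
width: 0.05
grip_force: 9.1
```

```bash
sed -i "s/20<hh<36 and ss>120 and vv>110/14<hh<36 and ss>110 and vv>60/" gap.py; python3 gap.py
```

```text
75 [('W', -300, -291), ('.', -291, -278), ('R', -278, -269), ('.', -269, -263), ('R', -263, -253), ('.', -253, -247), ('R', -241, -236), ('R', -234, -227), ('B', -212, -145), ('.', -145, -65), ('Y', -65, 7), ('W', 7, 75), ('.', 75, 91), ('.', 97, 110)]
88 [('W', -300, -282), ('.', -282, -277), ('R', -277, -269), ('.', -269, -260), ('R', -260, -253), ('R', -247, -240), ('.', -240, -231), ('R', -223, -214), ('B', -212, -192), ('B', -190, -179), ('B', -177, -154), ('B', -151, -145), ('.', -145, -117), ('W', -117, -111), ('.', -111, -64), ('Y', -64, 8), ('W', 8, 110)]
```

Blue's edge is now at s = -145 and yellow's at -64.5, with the card centre at -101. I'll nudge yellow about 4 mm further, then close and leave.

Request:
drive_tool(series=[[[-0.01,0.1,0],0],[[-0.01,0.1,0],0],[[-0.01,0.1,0],0],[[-0.01,0.1,0],0],[[0,0,0],0],[[0,0,0],0],[[0,0,0],0],[[0,0,0],0],[[0,0,0],0],[[0,0,0],0]])

```text
time: 42.25
ee_pos: [0.6773, -0.0336, 0.0219]
eef_rot: [0.999, 0.046, 0.002, 0.002]
ft_force: [1.3, -12.4, 10.3]
width: 0.0495
grip_force: 6.8
```

```bash
python3 gap.py
```

```text
75 [('W', -300, -291), ('.', -291, -278), ('.', -265, -260), ('R', -260, -249), ('.', -245, -238), ('R', -238, -230), ('R', -227, -221), ('R', -219, -214), ('B', -210, -160), ('B', -158, -142), ('.', -142, -61), ('Y', -61, 9), ('W', 12, 79), ('.', 79, 91), ('.', 93, 110)]
88 [('W', -300, -282), ('.', -282, -275), ('R', -275, -269), ('R', -258, -253), ('.', -253, -247), ('R', -242, -236), ('R', -223, -214), ('B', -210, -171), ('B', -157, -143), ('.', -143, -115), ('W', -115, -109), ('.', -109, -62), ('Y', -62, 10), ('W', 12, 110)]
```

Now blue's edge is at -142 and yellow's at -61.5, centred at about -102. Closing and rising.

Request:
drive_tool(series=[[[0,0,0],0],[[0,0,0],0],[[0,0,0],0],[[0,0,0],0],[[0,0,0.5],0],[[0,0,2],0],[[0,0,4],0],[[0,0,5],0],[[0,0,4],0],[[-2,2,0],8]], hand=0.75)

```text
time: 43.55
ee_pos: [0.6577, -0.0099, 0.1801]
eef_rot: [0.993, 0.118, 0.004, 0.001]
ft_force: [-0.9, 0.6, -0.7]
width: 0.0216
grip_force: 0.0
```

Request:
drive_tool(series=[[[-3,4,0],8],[[-3,4,0],8],[[-3,4,0],8],[[-3,4,0],8],[[-3,4,0],8],[[-2,4,0],8],[[-1.2,3,0],8],[[0,0,0],8],[[0,0,0],0],[[0,0,0],0]], hand=0.1)

```text
time: 44.8
ee_pos: [0.4736, 0.2608, 0.1753]
eef_rot: [0.781, 0.625, 0.0, 0.0]
ft_force: [0.2, 0.6, -0.4]
width: 0.0782
grip_force: 0.0
```

```bash
python3 m.py; python3 gap.py; python3 - <<'E'
from h import *
c=vision.camera("top"); H=hsv(c); h,s,v=[H[...,i].astype(int) for i in range(3)]
p=blob((h>50)&(h<90)&(s>60)&(v>40)&(v<120),(185,212,245,268),5); print("tin",rect(ray(c,p,.086)))
for n,m,bx in (("white",(h>85)&(h<110)&(s<60)&(v>140),(255,136,300,178)),("blue",(h>98)&(h<115)&(s>120)&(v>80),(342,130,395,176)),("red",((h<8)|(h>172))&(s>150)&(v>110),(380,130,430,172)),("yellow",(h>26)&(h<38)&(s>100)&(v>110),(285,140,336,168))):
    p=blob(m,bx,3); q=rect(ray(c,p,.094)); print(n,q,np.dot(q[:2],[-.1012,.9949]).round(1),np.dot(q[:2],[.9949,.1012]).round(1))
E
```

```text
[0.4735 0.2608 0.175 ] heading 77.36 0.07867411866985216
75 [('W', -300, -291), ('.', -291, -216), ('B', -210, -142), ('.', -142, -63), ('Y', -63, 7), ('W', 9, 79), ('.', 79, 93), ('.', 95, 110)]
88 [('W', -300, -282), ('.', -282, -275), ('.', -273, -240), ('.', -238, -216), ('B', -210, -203), ('B', -201, -143), ('.', -143, -126), ('W', -126, -62), ('Y', -62, 8), ('W', 10, 74), ('W', 76, 110)]
tin [483.4 205.5  42.7  22.5  36.9]
white [660.6 109.6  53.3  66.6   5.9] 42.2 668.3
blue [ 681.7 -109.2   51.8   67.9    1.7] -177.6 667.2
red [ 689.4 -181.1   54.2   70.3    1.6] -249.9 667.6
yellow [667.4  38.4  53.8  69.9   1.7] -29.3 667.9
```

The row is spread: blue at s = -177.6, yellow at -29.3, white at 42, red at -250. I'll check the green tin's position in the scene view against the start picture.

```bash
python3 - <<'E'
from h import *
def f(o):
    H=cv2.cvtColor(o,cv2.COLOR_RGB2HSV).astype(int); h,s,v=[H[...,i] for i in range(3)]
    m=((h>45)&(h<95)&(s>60)&(v<125)&(v>15))
    for y0,y1 in((212,218),(222,228),(230,235)):
        L=[];R=[]
        for y in range(y0,y1):
            q=np.nonzero(m[y,332:385])[0]+332; L.append(q.min());R.append(q.max())
        print(np.mean(L).round(1),np.mean(R).round(1),end=" | ")
    B=[np.nonzero(m[200:250,x])[0].max()+200 for x in (346,350,354,358,362)]; print(B)
f(cv2.resize(cv2.imread("pics/scene0.png"),(560,420))[:,:,::-1].copy()); s=vision.camera("scene"); f(s["color"])
a=proj(s,[.48,.232,.04]); print(proj(s,[.48,.242,.04])-a, proj(s,[.49,.232,.04])-a)
E
```

```text
341.0 370.2 | 340.0 366.5 | 339.8 366.6 | [np.int64(236), np.int64(237), np.int64(238), np.int64(239), np.int64(240)]
341.0 370.2 | 340.0 366.3 | 339.4 366.8 | [np.int64(235), np.int64(237), np.int64(237), np.int64(239), np.int64(240)]
[4.04478009 0.36218515] [-0.15511753  2.40526772]
```

The tin has not moved. Descending on it and gripping.

Request:
drive_tool(series=[[[-0.3,-2.8,-1],-1.6],[[0,0,-2],0],[[0,0,-3],0],[[0,0,-3],0],[[0,0,-2.5],0],[[0,0,-2],0],[[0,0,-1],0],[[0,0,-0.5],0],[[0,0,-0.3],0],[[0,0,0],0]])

```text
time: 46.3
ee_pos: [0.4705, 0.2333, 0.022]
eef_rot: [0.788, 0.615, 0.0, 0.0]
ft_force: [-0.8, -0.3, 0.2]
width: 0.0786
grip_force: 0.0
```

Request:
drive_tool(series=[[[0,0,0],0],[[0,0,0],0],[[0,0,0],0],[[0,0,0],0],[[0,0,0],0],[[0,0,0],0],[[0,0,0],0],[[0,0,0],0],[[0,0,0],0],[[0,0,0],0]], hand=1, newtons=30)

```text
time: 47.55
ee_pos: [0.4702, 0.2333, 0.0218]
eef_rot: [0.788, 0.615, 0.0, 0.0]
ft_force: [-1.2, -0.6, 5.0]
width: 0.0541
grip_force: 29.9
```

Request:
drive_tool(series=[[[0,0,1],0],[[0,0,3],0],[[0,0,4],0],[[1.5,-2,4],3],[[3,-4,0.5],4],[[3.5,-4.5,0],4],[[3.5,-4.5,0],4],[[3.5,-4.5,0],4.9],[[3,-4,0],0],[[2,-2.5,0],0]])

```text
time: 48.8
ee_pos: [0.6709, -0.0303, 0.1459]
eef_rot: [0.671, 0.741, -0.001, -0.0]
ft_force: [0.4, -0.2, -3.9]
width: 0.0539
grip_force: 29.9
```

Request:
drive_tool(series=[[[0.48,-0.77,0],0],[[0,0,0],0],[[0,0,0],0],[[0,0,0],0],[[0,0,0],0],[[0,0,0],0],[[0,0,0],0],[[0,0,0],0],[[0,0,0],0],[[0,0,0],0]])

```text
time: 50.05
ee_pos: [0.675, -0.0345, 0.1467]
eef_rot: [0.67, 0.742, 0.0, 0.0]
ft_force: [0.1, 0.8, -5.0]
width: 0.0538
grip_force: 29.9
```

```bash
python3 m.py; python3 - <<'E'
from h import *
s=vision.camera("scene"); st=r.read_state(); t=np.array(st["ee_pos"])*1000
e=np.array([-.1012,.9949,0]); n=np.array([.9949,.1012,0]); print("TCP s,lat",t@e,t@n)
H=hsv(s).astype(int); h,sx,v=[H[...,i] for i in range(3)]; m=((h>45)&(h<95)&(sx>60)&(v<125)&(v>15))
zb=t[2]-22  # tin bottom height
for dz in (20,40,70):
    q=[]
    for S in np.arange(-160,-40,.5):
        x,y=proj(s,(S*e+695*n+[0,0,zb+dz])/1000).round().astype(int)
        if m[y,x]: q.append(S)
    print(dz,min(q),max(q))
E
python3 gap.py
```

```text
[ 0.675  -0.0345  0.1467] heading 95.83 0.05378936983724894
TCP s,lat -102.58158920882713 668.0686552456043
20 -134.0 -64.5
40 -135.5 -59.0
70 -135.5 -64.5
75 [('W', -300, -291), ('.', -291, -276), ('.', -274, -260), ('R', -254, -249), ('.', -245, -238), ('.', -221, -216), ('B', -210, -158), ('B', -155, -142), ('.', -142, -63), ('Y', -63, 7), ('W', 9, 79), ('.', 79, 110)]
88 [('W', -300, -282), ('.', -282, -275), ('R', -275, -264), ('.', -264, -258), ('R', -258, -253), ('.', -253, -245), ('R', -245, -240), ('.', -240, -227), ('B', -210, -143), ('.', -143, -126), ('W', -126, -104), ('.', -104, -62), ('Y', -62, 8), ('W', 10, 110)]
```

The green tin is centred at s of about -102.5, between blue's edge at -142.5 and yellow's at -64. Lowering it into the gap in two stages.

Request:
drive_tool(series=[[[0,0,-1],0],[[0,0,-1],0],[[0,0,-0.6],0],[[0,0,-0.5],0],[[0,0,-0.5],0],[[0,0,-0.5],0],[[0,0,-0.5],0],[[0,0,-0.4],0],[[0,0,0],0],[[0,0,0],0]])

```text
time: 51.5
ee_pos: [0.6751, -0.0344, 0.0969]
eef_rot: [0.67, 0.742, 0.0, 0.0]
ft_force: [-0.3, -0.2, -3.9]
width: 0.0539
grip_force: 29.9
```

No contact so far, and the load still reads 4 N. Lowering the rest of the way.

Request:
drive_tool(series=[[[0,0,-1],0],[[0,0,-1],0],[[0,0,-1],0],[[0,0,-1],0],[[0,0,-1],0],[[0,0,-0.7],0],[[0,0,-0.4],0],[[0,0,-0.3],0],[[0,0,-0.15],0],[[0,0,0],0]])

```text
time: 52.75
ee_pos: [0.6751, -0.0345, 0.0313]
eef_rot: [0.67, 0.742, 0.0, 0.0]
ft_force: [-0.2, -0.8, -4.3]
width: 0.0541
grip_force: 29.9
```

Request:
drive_tool(series=[[[0,0,-0.05],0],[[0,0,-0.05],0],[[0,0,-0.05],0],[[0,0,-0.03],0],[[0,0,0],0],[[0,0,0],0],[[0,0,0],0],[[0,0,0],0],[[0,0,0],0],[[0,0,0],0]])

```text
time: 54.0
ee_pos: [0.6751, -0.0345, 0.0299]
eef_rot: [0.67, 0.742, 0.0, 0.0]
ft_force: [-4.2, 0.3, 5.1]
width: 0.0534
grip_force: 29.9
```

It stands on the board. Releasing and rising.

Request:
drive_tool(series=[[[0,0,0],0],[[0,0,0],0],[[0,0,0],0],[[0,0,0],0],[[0,0,0],0],[[0,0,1],0],[[0,0,2],0],[[0,0,4],0],[[0,0,5],0],[[0,0,3],0]], hand=0.15)

```text
time: 55.25
ee_pos: [0.6759, -0.034, 0.1841]
eef_rot: [0.67, 0.742, 0.002, 0.002]
ft_force: [0.4, 0.0, -0.2]
width: 0.074
grip_force: 0.0
```

Request:
drive_tool(series=[[[-3,3,0],0],[[-3,4,0],0],[[-3,4,0],0],[[-3,4,0],0],[[-3,4,0],0],[[-3,4,0],0],[[-3,4,0],0],[[-2,3,0],0],[[0,2,0],0],[[0,0,0],0]])

```text
time: 56.5
ee_pos: [0.4444, 0.2873, 0.1807]
eef_rot: [0.669, 0.743, 0.001, 0.0]
ft_force: [0.7, 0.0, 0.1]
width: 0.0738
grip_force: 0.0
```

```bash
python3 m.py; python3 - <<'E'
from h import *
c=vision.camera("top"); sc=vision.camera("scene"); H=hsv(c); h,s,v=[H[...,i].astype(int) for i in range(3)]
for n,m,bx in (("white",(h>85)&(h<110)&(s<60)&(v>140),(255,136,300,178)),("yellow",(h>26)&(h<38)&(s>100)&(v>110),(285,140,336,168)),("green",(h>50)&(h<90)&(s>60)&(v>50)&(v<125),(310,134,365,172)),("blue",(h>98)&(h<115)&(s>120)&(v>80),(342,130,395,176)),("red",((h<8)|(h>172))&(s>150)&(v>110),(380,130,430,172))):
    p=blob(m,bx,5); q=rect(ray(c,p,.094)); print(n,q,np.dot(q[:2],[-.1012,.9949]).round(1),np.dot(q[:2],[.9949,.1012]).round(1))
a=cv2.resize(c["color"][120:300,200:460],(390,270),interpolation=cv2.INTER_CUBIC); b=cv2.resize(sc["color"][180:300,130:390],(410,270),interpolation=cv2.INTER_CUBIC)
cv2.imwrite("pics/final.png",np.hstack([a,b])[:,:,::-1])
E
```

```text
[0.4453 0.2851 0.18  ] heading 95.83 0.07391327935749398
white [660.6 109.6  53.2  66.6   5.9] 42.2 668.3
yellow [667.4  38.4  53.8  69.9   1.7] -29.3 667.9
green [675.9 -34.7  55.5  71.9   6.3] -102.9 668.9
blue [ 682.5 -108.6   53.9   67.6    5.5] -177.1 668.0
red [ 689.6 -180.9   55.    69.8    5.4] -249.8 667.8
```

View pics/final.png

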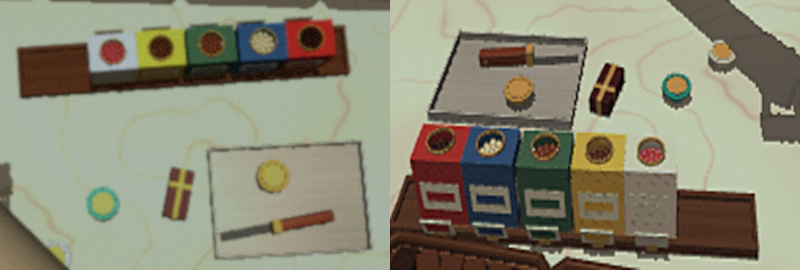

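The final view shows the row standing in the order red, blue, green, yellow, white. The open green tin is at its card, with 73.6 mm centre to centre to yellow and 74.2 mm to blue. The lid at (272,175) and the lever at (275,227) lie flat in the tray, and the carton has not been moved. Handing in.

```bash
python3 -c "from bench import r; print(r.close_job())"
```

```text
the job is handed in; nothing more can be done
None
```

I handed the job in at about 57 s: the open green tin stands about 2 mm off its card centre, between blue and yellow (about 74 mm centre to centre either side), lid and lever lie flat in the tray, and no tin tipped.

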